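# Index a batten under the drill guide and hold it at the ball detent

### The arm

A 6-joint arm with a two-finger parallel gripper is mounted at the origin on the work surface. World frame = base frame: x ahead of the robot, y to its left, z up, the work surface at z = 0. Lengths are in m, angles in degrees, forces in N, time in s.
With the tool pointing down it reaches from about 0.35 to 0.875 m from the base axis. Payload 4.2 kg.
Tool frame: the origin (TCP) lies on the centre line of the jaws, within the pads' length; the fingertips stand 19 mm ahead of it and the grasp point (between the pads) is the TCP; x points along the fingers, y is the direction in which the jaws open and shut, and the axes are right-handed (so a half turn about x gives the same grasp; the last joint's range is limited). The gripper opens to 87 mm and grips with 3 to 60 N. Pads are 19 mm wide; open, the fingers measure 117 mm over their backs; the gripper's body (75 mm by 190 mm) begins 51 mm behind the grasp point.
Start: joints at [85.119, 22.042, 0.453, 0, -68.411, -14.817], TCP at [0.211, 0.588, 0.242] pointing down, gripper open.
Joint ranges: [-179.83, 179.83], [-69.29, 118.12], [-61.27, 80.66], [-181.25, 117.63], [-171.15, -9.14], [-177.46, 177.46]. Speed limits (degrees/s): [159.86, 159.86, 180, 180, 180, 180].

### API

Orientations are given as a 3x3 rotation matrix whose columns are the frame's x, y, z axes.
In Python, from station import r, viewer, job, spotter gives the robot as it stands.
- The arm moves only by the tool play_rows, never from a script. Its argument "commands" is a list of rows, each an object of numbers: "fingers": the gripper command: -1 is fully open, 1 is shut, values between are in proportion; "tx", "ty", "tz": the shift along the tool's x, y, z normalised to -1 to 1, where 1 is 750 mm; "ax", "ay", "az": the turn, a rotation vector about the tool's x, y, z normalised to -1 to 1, where 1 is pi rad. In form: [{"fingers": .., "tx": .., "ty": .., "tz": .., "ax": .., "ay": .., "az": ..}, ...]. A call has 1 to 5 rows; each row is the pose to reach, as a shift and turn from the pose commanded when the call began, along the tool's axes at that moment, turning the shorter way round; what a row does not reach only later rows make up. A row lasts 1/12 s, in which the tool goes at most 41.7 mm and 7.16 degrees, less where a joint would pass 70% of its speed; a pose out of reach is approached as far as the arm can. A call with a number of a shift or a turn outside -1 to 1 is refused whole. A call with a gripper value outside its range is refused whole. The fingers move at their own pace and stop on an object; the grip force is fixed at half the most. Time passes only in rows, so rows that repeat a pose let the fingers close. It gives the time, the measured TCP pose, the force and the opening at its end, in the units of the state.
- r.sense(): the state, without advancing time (a new reading comes with each control period).
- viewer.capture(name): name is "side" or "top"; returns a dict with "image" (420x560x3 uint8, red, green, blue), "fx", "fy", "cx", "cy" (pixels), "dist" ([k1, k2, p1, p2, k3] as OpenCV has them; the pictures are not rectified), "R" (3x3) and "t" (3): a world point X has camera coordinates R X + t. Camera axes: x right, y down, z forward; pixel columns grow to the right and rows downward; lengths in m; the calibration is good to about 2 mm. A picture is of the moment at which its call begins. There is no depth.
- job.finish_job(): hands the job in, once; it reports no verdict.
Trained networks look in a picture, given as the dict that the camera call returned (one of the last four; its "shot" number tells which), for a name from the list of things; names that differ only in an ending like _2 or _b are one class to them, and where a whole thing is asked for, a point or a joint stands for the part that bears it (a point fixed in the world has none). Each returns a list of dicts, best first, with "score" (0 to 1); they miss things now and then, are a little off and sometimes report something else, mostly with a low value. They report only what shows in the picture. A call takes as long as a camera call. They do not tell look-alikes from the thing itself.
- spotter.find_in(name, picture): "uv" ([column, row] in pixels, amid what is visible of it).
- spotter.silhouettes(name, picture): "region" (420x560 bool, what is visible of it) and "uv" ([column, row] in pixels, amid what is visible of it).
The state is a dict: "time_s": time; "joints": joint angles; "joint_velocities": joint speeds; "effort": joint torques, N m; "tcp_pos": TCP position; "ee_rot": TCP orientation; "wrist_force": force on the tool from outside, world axes, zero at the start; "moment": the same for the moment, N m; "gripper_width": opening from 0.0 (shut) to 1.0 (fully open).
Only numpy, scipy, OpenCV 4.12 (cv2) and the standard library are available. Lean on these libraries where they do the work, as an engineer would, in place of code of your own. Each camera call takes 0.05 s, during which the arm holds its last target. There are 200 camera calls.

### The job

Take the upright wooden post of the drilling jig's pusher carriage and slide the carriage gently along its rail, so that it pushes the loose batten along the channel and under the overhanging drill-guide bridge, until you feel the carriage's spring ball click into the single notch of the steel index bar. Do not run past the notch. Finish still gripping the post, with the ball seated in the notch and the batten's end still against the pusher, and leave the other things on the bench alone.

Things in the scene. Friction and masses are not known exactly. Their poses are not given: they have to be found in the camera images.
- bed: The jig's dark film-faced plywood bed, 260 (x) by 540 (y) by 18 mm, fixed, lying across in front of the robot; place and yaw vary. Origin: centre of its underside. +y is the way the carriage must slide, +x points away from the robot. Along y run an aluminium rail (centre x = -55 mm, 22 mm wide, top 40 mm above the bench), the index bar (head) and the batten's channel (channel).
- channel (a point): On the bed's top, 18 mm above the bench, at the middle (bed y = 0) of the 33 mm wide channel that holds the batten (centre bed x = 45 mm). On the robot's side it has a wooden lip (bed x = 12.5 to 28.5 mm, top 34 mm above the bench), on the far side a wooden fence (x = 61.5 to 79.5 mm, top 50 mm above the bench).
- carriage: The aluminium pusher carriage on the rail, 0.36 m of travel along the bed's +y, starting near the bed's -y end. Axes as the bed's. Origin: bed x = 0, height of the bed's top (18 mm above the bench), level in y with the ball's centre and the post. Its plate spans x = -72 to 48 mm, y = -25 to 25 mm, 52 to 62 mm above the bench. Sliding it takes about 2 to 3 N.
- post_top (a point): Centre of the top of the carriage's handle: a dark wooden post, 24 by 24 mm square (sides along x and y), 50 mm tall, on the plate at carriage x = -55 mm, y = 0. Its top is 112 mm, its foot 62 mm above the bench. It can be gripped from above across x or across y.
- pusher (a point): Middle of the front (+y) face of the steel pusher that hangs from the plate into the channel: carriage x = 45 mm, y = +25 mm, 38 mm above the bench; 24 mm wide.
- ball (a point): Centre of the 12 mm steel spring ball under the plate (carriage x = -10 mm, y = 0). It rides on the index bar's top and drops 2 mm into the notch. Over the last 4 mm before the notch's middle it pulls the carriage forward with up to about 4 N; pushing it on out of the notch takes about 10 N. Left free within 3 mm of the middle, the carriage centres itself.
- head: The steel index bar (x = -18 to -2 mm, y = -205 to 195 mm, top 42 mm above the bench) with the bridge at its far end, one fixed piece on the bed; its place along the bed varies. Axes as the bed's. Origin: bed x = 0, on the bed's top, level in y with the notch. The carriage is home when its y in this frame is 0; it starts 135 to 210 mm short (negative y).
- bridge (a point): Centre of the underside of the aluminium drill-guide bridge that overhangs the channel, 66 mm above the bench, at y = 165 mm in head's frame. The bridge covers y = 140 to 190 mm and x = -19 to 101 mm there; its top is 76 mm above the bench, with a dark drill bush 22 mm wide and 12 mm high on it.
- notch (a point): Middle of the notch in the index bar: a gap 9 mm wide (along y) across the bar's top, 42 mm above the bench.
- batten: The loose pine batten to be drilled, 29 mm (x) by 180 mm (y) by 22 mm, lying lengthwise in the channel ahead of the pusher, about 90 g. Origin: centre of its underside, which lies on the bed's top. Its y axis lies along the bed's. It starts 10 to 60 mm ahead of the pusher's face.
- batten_tail (a point): Middle of the batten's -y end face, the end the pusher meets. In head's frame its y is +25 mm when the job is done.
- batten_front (a point): Middle of the batten's +y end face, the end that goes under the bridge. In head's frame its y is +205 mm when the job is done.
- pencil: A flat carpenter's pencil, 14 by 150 by 7 mm, lying on the bed behind the fence; leave alone. Origin: centre of its underside.
- offcut: A short pine offcut, 30 by 65 by 20 mm, lying on the bed's robot side, beyond the carriage's path; leave alone. Origin: centre of its underside.
- sanding_block: A wooden sanding block, 70 by 120 by 36 mm, on the bench; leave alone. Origin: centre of its underside.
- drill: A cordless drill standing upright on its battery, 226 mm high, on the bench to the right; leave alone. Origin: centre of its underside.
- hammer: A hammer 260 mm long lying on the bench to the right; leave alone. Origin: centre of its underside.
- offcut_long: A pine strip, 180 by 30 by 20 mm, on the bench to the left; leave alone. Origin: centre of its underside.
- jar: A closed glass jar, 64 mm across and 85 mm high, on the bench to the left; leave alone. Origin: centre of its underside.
Mind the look-alikes: they are no part of the job. What is shaped like the batten but turquoise is not meant.

How it is judged:
By the outcome, as a careful person would: the job done as asked, in the order asked, and still so for the second after the job is handed in, while the arm keeps its last pose, push and grip.
It also fails if it takes over 35 s, if anything falls off the work surface, if the arm or the gripper's body presses on something with over 40 N, if the wrist force passes 120 N, or if a joint passes its speed limit or range.

## Working session

There is one attempt and no reset: what is moved stays moved. The work goes in short steps, Python scripts to look and compute and a tool call to move; the robot and the scene stay as the last step left them, time stands still between calls to the robot, and variables do not carry over. Pictures are saved under pics/ and viewed, about 8 in all and at most 12, crops included, and the job is handed in when it is done.

Besides the shell and the picture viewer there is one more tool, called after "Emit:" by a JSON object that holds its "fn" and its "kwargs". play_rows: Moves the arm, as the interface text tells. Its arguments: {"type":"object","properties":{"commands":{"type":"array"}},"required":["commands"]}

```bash
mkdir -p pics; cat > h.py <<'E'
import numpy as np, cv2
from station import r, viewer, job, spotter
def ray(p,uv):
    K=np.array([[p["fx"],0,p["cx"]],[0,p["fy"],p["cy"]],[0,0,1.]])
    n=cv2.undistortPoints(np.array([[uv]],float),K,np.array(p["dist"],float))[0,0]
    R=np.array(p["R"]);t=np.array(p["t"])
    return -R.T@t, R.T@np.array([n[0],n[1],1.])
def atz(p,uv,z):
    c,d=ray(p,uv); return c+d*(z-c[2])/d[2]
def proj(p,X):
    K=np.array([[p["fx"],0,p["cx"]],[0,p["fy"],p["cy"]],[0,0,1.]])
    return cv2.projectPoints(np.array(X,float).reshape(-1,3),cv2.Rodrigues(np.array(p["R"]))[0],np.array(p["t"],float),K,np.array(p["dist"],float))[0][:,0]
def save(p,n): cv2.imwrite("pics/"+n+".png",p["image"][...,::-1])
E
python3 - <<'E'
from h import *
s=r.sense();print(s["time_s"],s["tcp_pos"],np.round(s["ee_rot"],3).tolist(),s["wrist_force"])
Z=dict(post_top=.112,notch=.042,bridge=.076,pusher=.038,batten=.04,batten_tail=.029,batten_front=.029,bed=.018,head=.042,carriage=.062,channel=.018)
for n in("top","side"):
    p=viewer.capture(n);save(p,n+"0");print(n,"cam",ray(p,(280,210))[0].round(3))
    for k,z in Z.items():
        for d in spotter.find_in(k,p)[:2]:
            print(k,round(d["score"],2),np.round(d["uv"],1),atz(p,d["uv"],z).round(4))
E
```

```text
0.0 [0.210462   0.58790852 0.24045698] [[-0.001, -0.337, -0.941], [-0.002, -0.941, 0.337], [-1.0, 0.002, -0.0]] [-1.43234956  0.46098827 -0.66684221]
top cam [ 0.276 -0.026  1.518]
post_top 0.73 [287.4 215.5] [ 0.4753 -0.0815  0.112 ]
notch 0.62 [204.5 194.9] [0.5675 0.215  0.042 ]
bridge 0.82 [205.7 197.3] [0.552  0.2051 0.076 ]
pusher 0.75 [286.8 212.1] [ 0.4983 -0.0826  0.038 ]
batten 0.75 [325.4 269.5] [ 0.2887 -0.2142  0.04  ]
batten 0.73 [183.5 277.9] [0.2699 0.2902 0.04  ]
batten_tail 0.93 [251.5 193.5] [0.5713 0.0445 0.029 ]
batten_tail 0.77 [187.5 282. ] [0.2551 0.2781 0.029 ]
batten_front 0.98 [186.8 278.9] [0.2662 0.2807 0.029 ]
batten_front 0.67 [327.7 270.3] [ 0.2857 -0.2238  0.029 ]
bed 0.66 [243.5 209.6] [0.514  0.0752 0.018 ]
bed 0.59 [251.2 193.7] [0.5728 0.0461 0.018 ]
head 0.8 [205.4 196. ] [0.5633 0.2117 0.042 ]
carriage 0.65 [288.7 211.5] [ 0.4967 -0.0885  0.062 ]
channel 0.96 [242.8 205.7] [0.5286 0.0776 0.018 ]
side cam [0.126 0.586 0.973]
post_top 0.84 [299.3 201.3] [ 0.4667 -0.0498  0.112 ]
post_top 0.41 [244.  260.2] [0.4863 0.1823 0.112 ]
notch 0.96 [211.9 254.5] [0.5982 0.1806 0.042 ]
notch 0.57 [246.1 226.6] [0.5739 0.0567 0.042 ]
bridge 0.67 [245.7 258.6] [0.5004 0.1593 0.076 ]
bridge 0.61 [211.9 257.2] [0.576  0.2019 0.076 ]
pusher 0.95 [298.8 199.5] [ 0.5007 -0.1095  0.038 ]
batten 0.92 [295.3 357.1] [0.2706 0.2967 0.04  ]
batten 0.83 [247.7 225.4] [0.5734 0.0497 0.04  ]
batten_tail 0.86 [247.2 227.7] [0.5752 0.0508 0.029 ]
batten_tail 0.83 [377.1 206.6] [ 0.2947 -0.2146  0.029 ]
batten_front 0.67 [376.2 211.2] [ 0.29   -0.1972  0.029 ]
batten_front 0.64 [246.5 226.5] [0.5793 0.0484 0.029 ]
bed 0.96 [248.7 260.6] [0.5141 0.1326 0.018 ]
bed 0.16 [244.4 225.6] [0.5916 0.0427 0.018 ]
head 0.66 [210.6 259.3] [0.5919 0.1943 0.042 ]
head 0.4 [182.9 372.6] [0.4624 0.4603 0.042 ]
carriage 0.82 [298.5 202.9] [ 0.4853 -0.0803  0.062 ]
channel 0.87 [244.9 255.8] [0.5315 0.1256 0.018 ]
```

View pics/top0.png

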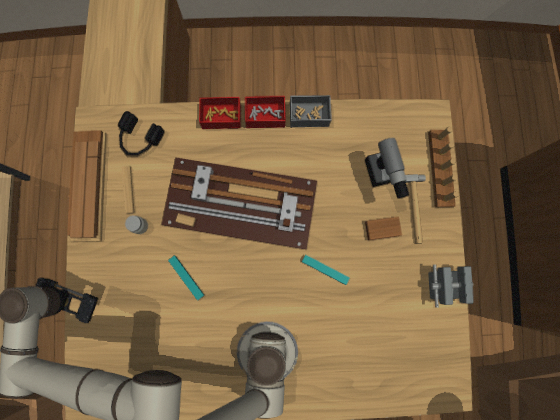

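View pics/side0.png

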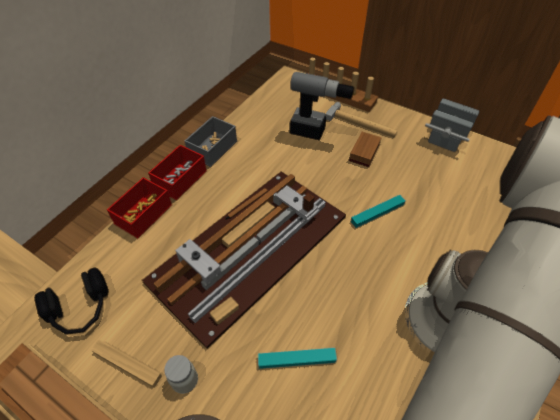

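```bash
python3 - <<'E'
from h import *
for n,(a,b,c,d) in dict(top=(155,330,150,255),side=(140,350,165,345)).items():
    p=viewer.capture(n)
    im=p["image"][c:d,a:b,::-1]; f=4 if n=="top" else 3
    cv2.imwrite(f"pics/{n}c.png",cv2.resize(im,None,fx=f,fy=f,interpolation=cv2.INTER_CUBIC))
    for d_ in spotter.silhouettes("bed",p)[:1]:
        m=d_["region"].astype(np.uint8);h=cv2.convexHull(cv2.findNonZero(m))
        print(n,m.sum(),d_["score"],cv2.approxPolyDP(h,4,True)[:,0].tolist())
E
```

```text
top 8664 0.94 [[316, 181], [305, 249], [161, 223], [175, 157]]
side 12858 0.92 [[345, 215], [208, 348], [142, 281], [279, 173], [292, 175]]
```

View pics/topc.png

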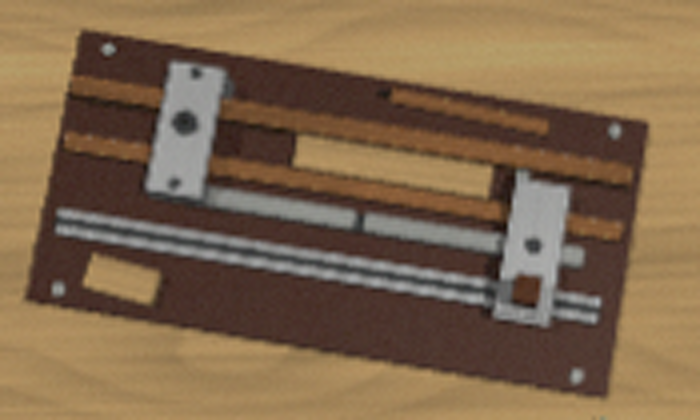

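View pics/sidec.png

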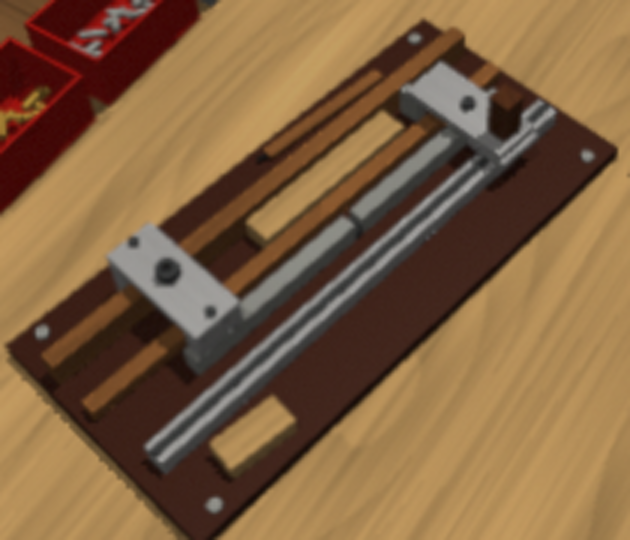

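```bash
cat > fit.py <<'E'
from h import *
from scipy.optimize import least_squares
P={n:viewer.capture(n) for n in("top","side")}
f=lambda n,c:(np.array(c)+.5)/(4 if n=="top" else 3)-.5+np.array((155,150) if n=="top" else (140,165))
# (view, crop px, local xyz, which slide)
O=[("top",(82,30),(.13,.27,.018),0),("top",(648,122),(.13,-.27,.018),0),("top",(606,397),(-.13,-.27,.018),0),("top",(26,300),(-.13,.27,.018),0),
("side",(8,348),(.13,.27,.018),0),("side",(423,20),(.13,-.27,.018),0),("side",(615,152),(-.13,-.27,.018),0),
("top",(360,219),(-.01,0,.042),1),("side",(352,221),(-.01,0,.042),1),
("top",(527,289),(-.055,0,.112),2),("side",(508,97),(-.055,0,.112),2),
("top",(185,122),(.041,.165,.088),1),("side",(168,271),(.041,.165,.088),1)]
def W(q,l,k):
    s=(0,q[3],q[4])[k];c,S=np.cos(q[2]),np.sin(q[2]);x,y=l[0],l[1]+s
    return np.array([q[0]+c*x-S*y,q[1]+S*x+c*y,l[2]])
res=lambda q:np.concatenate([proj(P[n],W(q,l,k))[0]-f(n,c) for n,c,l,k in O])
z=least_squares(res,[.515,.09,.17,0,-.17],loss="soft_l1")
q=z.x;print("bed",q[:2].round(4),"yaw",np.degrees(q[2]).round(2),"head s",q[3].round(4),"car s",q[4].round(4),"gap",(q[4]-q[3]).round(4))
print(z.fun.reshape(-1,2).round(1).tolist())
post=W(q,(-.055,0,.09),2);print("post",post.round(4),"home post",W(q,(-.055,0,.09),1).round(4))
s=r.sense();R=np.array(s["ee_rot"]);t=np.array(s["tcp_pos"])
print("tool shift to post+z.2",R.T@(np.r_[post[:2],.20]-t)/.75)
np.save("q.npy",q)
E
python3 fit.py
```

```text
bed [0.5417 0.092 ] yaw -10.81 head s -0.0234 car s -0.1831 gap -0.1597
[[-0.4, -0.0], [-0.0, 0.1], [-0.2, 0.5], [-0.7, 0.1], [-1.3, -0.7], [0.0, -0.6], [1.1, -1.2], [-0.4, 0.5], [-0.0, -1.0], [0.0, 0.0], [-0.4, -0.3], [-0.8, 1.0], [0.2, -0.0]]
post [ 0.4534 -0.0776  0.09  ] home post [0.4833 0.0793 0.09  ]
tool shift to post+z.2 [ 0.05539645  0.72695327 -0.60399197]
```

Emit:
{"fn": "play_rows", "kwargs": {"commands": [{"fingers": -1, "tx": 0.055, "ty": 0.727, "tz": -0.604, "ax": -0.049, "ay": 0, "az": 0}, {"fingers": -1, "tx": 0.055, "ty": 0.727, "tz": -0.604, "ax": -0.049, "ay": 0, "az": 0}, {"fingers": -1, "tx": 0.055, "ty": 0.727, "tz": -0.604, "ax": -0.049, "ay": 0, "az": 0}, {"fingers": -1, "tx": 0.055, "ty": 0.727, "tz": -0.604, "ax": -0.049, "ay": 0, "az": 0}, {"fingers": -1, "tx": 0.055, "ty": 0.727, "tz": -0.604, "ax": -0.049, "ay": 0, "az": 0}]}}

```text
time_s: 1.92
tcp_pos: [0.2821, 0.3911, 0.2294]
ee_rot: [[0.0, -0.188, -0.982], [0.0, -0.982, 0.188], [-1.0, -0.0, -0.0]]
wrist_force: [0.9, -0.9, -0.0]
gripper_width: 0.998
```

```bash
cat > go.py <<'E'
from h import *
import sys
q=np.load("q.npy");c,S=np.cos(q[2]),np.sin(q[2]);k=q[3] if sys.argv[1]=="h" else q[4]
x,y=-.055,k+float(sys.argv[2]);z=float(sys.argv[3])
g=np.array([q[0]+c*x-S*y,q[1]+S*x+c*y,z])
s=r.sense();R=np.array(s["ee_rot"]);t=np.array(s["tcp_pos"])
yb=np.array([-S,c,0]);Rg=np.column_stack([[0,0,-1],-yb,np.cross([0,0,-1],-yb)])
print(s["time_s"],t.round(4),"goal",g.round(4),"T",(R.T@(g-t)/.75).round(4),"A",(cv2.Rodrigues(R.T@Rg)[0].ravel()/np.pi).round(4),"F",np.round(s["wrist_force"],1),"w",s["gripper_width"],"j6",s["joints"][5])
E
python3 go.py c 0 .2
```

```text
1.9167 [0.2821 0.3911 0.2294] goal [ 0.4534 -0.0776  0.2   ] T [ 0.0392  0.5708 -0.3417] A [-0.0002 -0.0001  0.0001] F [ 0.9 -0.9 -0. ] w 0.9976820614241589 j6 5.605221404907952
```

Emit:
{"fn": "play_rows", "kwargs": {"commands": [{"fingers": -1, "tx": 0.039, "ty": 0.571, "tz": -0.342, "ax": 0, "ay": 0, "az": 0}, {"fingers": -1, "tx": 0.039, "ty": 0.571, "tz": -0.342, "ax": 0, "ay": 0, "az": 0}, {"fingers": -1, "tx": 0.039, "ty": 0.571, "tz": -0.342, "ax": 0, "ay": 0, "az": 0}, {"fingers": -1, "tx": 0.039, "ty": 0.571, "tz": -0.342, "ax": 0, "ay": 0, "az": 0}, {"fingers": -1, "tx": 0.039, "ty": 0.571, "tz": -0.342, "ax": 0, "ay": 0, "az": 0}]}}

```text
time_s: 2.33
tcp_pos: [0.3533, 0.1958, 0.2176]
ee_rot: [[0.001, -0.188, -0.982], [0.001, -0.982, 0.188], [-1.0, -0.001, -0.001]]
wrist_force: [0.8, -0.7, 0.5]
gripper_width: 1.002
```

```bash
python3 go.py c 0 .2
```

```text
2.3333 [0.3533 0.1958 0.2176] goal [ 0.4534 -0.0776  0.2   ] T [ 0.0233  0.3329 -0.1995] A [-0.0001 -0.0002  0.0004] F [ 0.8 -0.7  0.5] w 1.0019979757281552 j6 26.869070118497493
```

Emit:
{"fn": "play_rows", "kwargs": {"commands": [{"fingers": -1, "tx": 0.023, "ty": 0.333, "tz": -0.2, "ax": 0, "ay": 0, "az": 0}, {"fingers": -1, "tx": 0.023, "ty": 0.333, "tz": -0.2, "ax": 0, "ay": 0, "az": 0}, {"fingers": -1, "tx": 0.023, "ty": 0.333, "tz": -0.2, "ax": 0, "ay": 0, "az": 0}, {"fingers": -1, "tx": 0.023, "ty": 0.333, "tz": -0.2, "ax": 0, "ay": 0, "az": 0}, {"fingers": -1, "tx": 0.023, "ty": 0.333, "tz": -0.2, "ax": 0, "ay": 0, "az": 0}]}}

```text
time_s: 2.75
tcp_pos: [0.425, 0.0003, 0.2055]
ee_rot: [[0.002, -0.188, -0.982], [0.001, -0.982, 0.188], [-1.0, -0.001, -0.001]]
wrist_force: [0.4, 0.7, 0.2]
gripper_width: 0.996
```

```bash
python3 go.py c 0 .2
```

```text
2.75 [4.250e-01 3.000e-04 2.055e-01] goal [ 0.4534 -0.0776  0.2   ] T [ 0.0073  0.0949 -0.0567] A [-0.0003 -0.0005  0.0003] F [0.4 0.7 0.2] w 0.996341665777461 j6 57.00637975073643
```

Emit:
{"fn": "play_rows", "kwargs": {"commands": [{"fingers": -1, "tx": 0.007, "ty": 0.095, "tz": -0.057, "ax": 0, "ay": 0, "az": 0}, {"fingers": -1, "tx": 0.007, "ty": 0.095, "tz": -0.057, "ax": 0, "ay": 0, "az": 0}, {"fingers": -1, "tx": 0.007, "ty": 0.095, "tz": -0.057, "ax": 0, "ay": 0, "az": 0}, {"fingers": -1, "tx": 0.087, "ty": 0.095, "tz": -0.057, "ax": 0, "ay": 0, "az": 0}, {"fingers": -1, "tx": 0.087, "ty": 0.095, "tz": -0.057, "ax": 0, "ay": 0, "az": 0}]}}

```text
time_s: 3.17
tcp_pos: [0.4519, -0.0767, 0.1375]
ee_rot: [[-0.002, -0.193, -0.981], [0.001, -0.981, 0.193], [-1.0, -0.0, 0.002]]
wrist_force: [-1.0, -0.7, -0.4]
gripper_width: 1.004
```

```bash
python3 - <<'E'
from h import *
a=viewer.capture("side")
im=cv2.resize(a["image"][110:310,180:440,::-1],None,fx=3,fy=3,interpolation=cv2.INTER_CUBIC);cv2.imwrite("pics/s2.png",im)
E
python3 go.py c 0 .091
```

```text
3.2167 [ 0.4495 -0.0765  0.1346] goal [ 0.4534 -0.0776  0.091 ] T [ 0.0581  0.0003 -0.0059] A [-0.0015  0.003  -0.0006] F [-1.4  0.6 -2.9] w 0.9945686683273042 j6 68.23688527674383
```

View pics/s2.png

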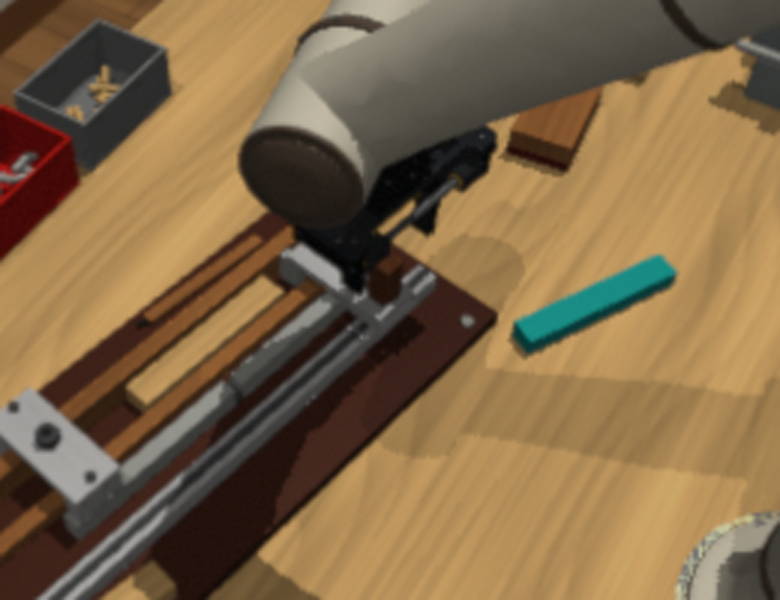

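Emit:
{"fn": "play_rows", "kwargs": {"commands": [{"fingers": -1, "tx": 0.03, "ty": 0, "tz": 0, "ax": 0, "ay": 0, "az": 0}, {"fingers": -1, "tx": 0.062, "ty": 0, "tz": 0, "ax": 0, "ay": 0, "az": 0}, {"fingers": -1, "tx": 0.062, "ty": 0, "tz": 0, "ax": 0, "ay": 0, "az": 0}, {"fingers": -1, "tx": 0.062, "ty": 0, "tz": 0, "ax": 0, "ay": 0, "az": 0}]}}

```text
time_s: 3.55
tcp_pos: [0.4531, -0.0755, 0.0934]
ee_rot: [[-0.002, -0.188, -0.982], [-0.001, -0.982, 0.188], [-1.0, 0.001, 0.001]]
wrist_force: [0.6, -0.2, 0.7]
gripper_width: 1.002
```

```bash
python3 go.py c 0 .091
```

```text
3.55 [ 0.4531 -0.0755  0.0934] goal [ 0.4534 -0.0776  0.091 ] T [ 0.0032  0.0026 -0.0009] A [-0.0001  0.0005 -0.0003] F [ 0.6 -0.2  0.7] w 1.0017008947488113 j6 68.24391600311931
```

Emit:
{"fn": "play_rows", "kwargs": {"commands": [{"fingers": 0.3, "tx": 0, "ty": 0, "tz": 0, "ax": 0, "ay": 0, "az": 0}, {"fingers": 0.3, "tx": 0, "ty": 0, "tz": 0, "ax": 0, "ay": 0, "az": 0}, {"fingers": 1, "tx": 0, "ty": 0, "tz": 0, "ax": 0, "ay": 0, "az": 0}, {"fingers": 1, "tx": 0, "ty": 0, "tz": 0, "ax": 0, "ay": 0, "az": 0}, {"fingers": 1, "tx": 0, "ty": 0, "tz": 0, "ax": 0, "ay": 0, "az": 0}]}}

```text
time_s: 3.97
tcp_pos: [0.4535, -0.0756, 0.0939]
ee_rot: [[0.002, -0.189, -0.982], [0.0, -0.982, 0.189], [-1.0, -0.001, -0.001]]
wrist_force: [0.5, 0.2, -0.3]
gripper_width: 0.704
```

Emit:
{"fn": "play_rows", "kwargs": {"commands": [{"fingers": 1, "tx": 0, "ty": 0, "tz": 0, "ax": 0, "ay": 0, "az": 0}, {"fingers": 1, "tx": 0, "ty": 0, "tz": 0, "ax": 0, "ay": 0, "az": 0}, {"fingers": 1, "tx": 0, "ty": 0, "tz": 0, "ax": 0, "ay": 0, "az": 0}, {"fingers": 1, "tx": 0, "ty": 0, "tz": 0, "ax": 0, "ay": 0, "az": 0}, {"fingers": 1, "tx": 0, "ty": 0, "tz": 0, "ax": 0, "ay": 0, "az": 0}]}}

```text
time_s: 4.38
tcp_pos: [0.4531, -0.0757, 0.0931]
ee_rot: [[-0.0, -0.189, -0.982], [-0.0, -0.982, 0.189], [-1.0, 0.0, 0.0]]
wrist_force: [0.4, 0.3, 0.4]
gripper_width: 0.327
```

```bash
python3 go.py h 0 .0934;python3 go.py c 0 .0934
```

```text
4.3833 [ 0.4531 -0.0757  0.0931] goal [0.4833 0.0793 0.0934] T [-0.0004 -0.2106 -0.0005] A [-0.0004  0.0001 -0.    ] F [0.4 0.3 0.4] w 0.3266111969173922 j6 68.2508599292756
4.3833 [ 0.4531 -0.0757  0.0931] goal [ 0.4534 -0.0776  0.0934] T [-0.0003  0.0023 -0.0008] A [-0.0004  0.0001 -0.    ] F [0.4 0.3 0.4] w 0.3266111969173922 j6 68.2508599292756
```

Emit:
{"fn": "play_rows", "kwargs": {"commands": [{"fingers": 1, "tx": 0, "ty": 0, "tz": 0, "ax": 0, "ay": 0, "az": 0}, {"fingers": 1, "tx": 0, "ty": 0, "tz": 0, "ax": 0, "ay": 0, "az": 0}, {"fingers": 1, "tx": 0, "ty": 0, "tz": 0, "ax": 0, "ay": 0, "az": 0}, {"fingers": 1, "tx": 0, "ty": 0, "tz": 0, "ax": 0, "ay": 0, "az": 0}]}}

```text
time_s: 4.72
tcp_pos: [0.4531, -0.0759, 0.0931]
ee_rot: [[-0.0, -0.189, -0.982], [-0.0, -0.982, 0.189], [-1.0, 0.0, 0.0]]
wrist_force: [0.0, -2.2, -0.9]
gripper_width: 0.275
```

```bash
python3 go.py h 0 .0934
```

```text
4.7167 [ 0.4531 -0.0759  0.0931] goal [0.4833 0.0793 0.0934] T [-0.0004 -0.2108 -0.0006] A [-0.0004  0.0001 -0.0001] F [ 0.  -2.2 -0.9] w 0.27453971929878096 j6 68.25878065678565
```

Emit:
{"fn": "play_rows", "kwargs": {"commands": [{"fingers": 1, "tx": 0, "ty": -0.003, "tz": 0, "ax": 0, "ay": 0, "az": 0}, {"fingers": 1, "tx": 0, "ty": -0.008, "tz": 0, "ax": 0, "ay": 0, "az": 0}, {"fingers": 1, "tx": 0, "ty": -0.014, "tz": 0, "ax": 0, "ay": 0, "az": 0}, {"fingers": 1, "tx": 0, "ty": -0.02, "tz": 0, "ax": 0, "ay": 0, "az": 0}, {"fingers": 1, "tx": 0, "ty": -0.026, "tz": 0, "ax": 0, "ay": 0, "az": 0}]}}

```text
time_s: 5.13
tcp_pos: [0.4568, -0.0562, 0.0931]
ee_rot: [[-0.0, -0.189, -0.982], [-0.0, -0.982, 0.189], [-1.0, 0.0, 0.0]]
wrist_force: [0.1, -4.9, -0.8]
gripper_width: 0.273
```

```bash
python3 go.py h 0 .0934
```

```text
5.1333 [ 0.4568 -0.0562  0.0931] goal [0.4833 0.0793 0.0934] T [-0.0004 -0.1841 -0.0006] A [-0.0004  0.0001 -0.0001] F [ 0.1 -4.9 -0.8] w 0.27269431364723845 j6 65.81028007753693
```

Emit:
{"fn": "play_rows", "kwargs": {"commands": [{"fingers": 1, "tx": 0, "ty": -0.006, "tz": 0, "ax": 0, "ay": 0, "az": 0}, {"fingers": 1, "tx": 0, "ty": -0.012, "tz": 0, "ax": 0, "ay": 0, "az": 0}, {"fingers": 1, "tx": 0, "ty": -0.018, "tz": 0, "ax": 0, "ay": 0, "az": 0}, {"fingers": 1, "tx": 0, "ty": -0.024, "tz": 0, "ax": 0, "ay": 0, "az": 0}, {"fingers": 1, "tx": 0, "ty": -0.03, "tz": 0, "ax": 0, "ay": 0, "az": 0}]}}

```text
time_s: 5.55
tcp_pos: [0.461, -0.0341, 0.0931]
ee_rot: [[-0.0, -0.188, -0.982], [-0.0, -0.982, 0.188], [-1.0, 0.0, 0.0]]
wrist_force: [1.3, -5.6, -0.8]
gripper_width: 0.275
```

Emit:
{"fn": "play_rows", "kwargs": {"commands": [{"fingers": 1, "tx": 0, "ty": -0.006, "tz": 0, "ax": 0, "ay": 0, "az": 0}, {"fingers": 1, "tx": 0, "ty": -0.012, "tz": 0, "ax": 0, "ay": 0, "az": 0}, {"fingers": 1, "tx": 0, "ty": -0.018, "tz": 0, "ax": 0, "ay": 0, "az": 0}, {"fingers": 1, "tx": 0, "ty": -0.024, "tz": 0, "ax": 0, "ay": 0, "az": 0}, {"fingers": 1, "tx": 0, "ty": -0.03, "tz": 0, "ax": 0, "ay": 0, "az": 0}]}}

```text
time_s: 5.97
tcp_pos: [0.4652, -0.012, 0.0932]
ee_rot: [[-0.001, -0.188, -0.982], [-0.0, -0.982, 0.188], [-1.0, 0.001, 0.0]]
wrist_force: [0.5, -5.1, -1.2]
gripper_width: 0.275
```

Emit:
{"fn": "play_rows", "kwargs": {"commands": [{"fingers": 1, "tx": 0, "ty": -0.006, "tz": 0, "ax": 0, "ay": 0, "az": 0}, {"fingers": 1, "tx": 0, "ty": -0.012, "tz": 0, "ax": 0, "ay": 0, "az": 0}, {"fingers": 1, "tx": 0, "ty": -0.018, "tz": 0, "ax": 0, "ay": 0, "az": 0}, {"fingers": 1, "tx": 0, "ty": -0.024, "tz": 0, "ax": 0, "ay": 0, "az": 0}, {"fingers": 1, "tx": 0, "ty": -0.03, "tz": 0, "ax": 0, "ay": 0, "az": 0}]}}

```text
time_s: 6.38
tcp_pos: [0.4694, 0.0101, 0.0932]
ee_rot: [[-0.001, -0.188, -0.982], [-0.0, -0.982, 0.188], [-1.0, 0.001, 0.001]]
wrist_force: [1.0, -5.2, -0.9]
gripper_width: 0.275
```

Emit:
{"fn": "play_rows", "kwargs": {"commands": [{"fingers": 1, "tx": 0, "ty": -0.006, "tz": 0, "ax": 0, "ay": 0, "az": 0}, {"fingers": 1, "tx": 0, "ty": -0.012, "tz": 0, "ax": 0, "ay": 0, "az": 0}, {"fingers": 1, "tx": 0, "ty": -0.018, "tz": 0, "ax": 0, "ay": 0, "az": 0}, {"fingers": 1, "tx": 0, "ty": -0.023, "tz": 0, "ax": 0, "ay": 0, "az": 0}, {"fingers": 1, "tx": 0, "ty": -0.027, "tz": 0, "ax": 0, "ay": 0, "az": 0}]}}

```text
time_s: 6.8
tcp_pos: [0.4732, 0.03, 0.0931]
ee_rot: [[-0.001, -0.188, -0.982], [-0.0, -0.982, 0.188], [-1.0, 0.0, 0.001]]
wrist_force: [0.5, -5.1, -0.6]
gripper_width: 0.276
```

```bash
python3 go.py h 0 .0934
```

```text
6.8 [0.4732 0.03   0.0931] goal [0.4833 0.0793 0.0934] T [-0.0004 -0.0671 -0.0009] A [-0.0003  0.0002 -0.0001] F [ 0.5 -5.1 -0.6] w 0.2757814138586457 j6 55.80716956214227
```

Emit:
{"fn": "play_rows", "kwargs": {"commands": [{"fingers": 1, "tx": 0, "ty": -0.004, "tz": 0, "ax": 0, "ay": 0, "az": 0}, {"fingers": 1, "tx": 0, "ty": -0.008, "tz": 0, "ax": 0, "ay": 0, "az": 0}, {"fingers": 1, "tx": 0, "ty": -0.012, "tz": 0, "ax": 0, "ay": 0, "az": 0}, {"fingers": 1, "tx": 0, "ty": -0.016, "tz": 0, "ax": 0, "ay": 0, "az": 0}, {"fingers": 1, "tx": 0, "ty": -0.02, "tz": 0, "ax": 0, "ay": 0, "az": 0}]}}

```text
time_s: 7.22
tcp_pos: [0.4759, 0.0445, 0.0931]
ee_rot: [[-0.001, -0.189, -0.982], [-0.0, -0.982, 0.189], [-1.0, 0.0, 0.001]]
wrist_force: [-0.5, -4.8, 0.4]
gripper_width: 0.272
```

Emit:
{"fn": "play_rows", "kwargs": {"commands": [{"fingers": 1, "tx": 0, "ty": -0.004, "tz": 0, "ax": 0, "ay": 0, "az": 0}, {"fingers": 1, "tx": 0, "ty": -0.008, "tz": 0, "ax": 0, "ay": 0, "az": 0}, {"fingers": 1, "tx": 0, "ty": -0.012, "tz": 0, "ax": 0, "ay": 0, "az": 0}, {"fingers": 1, "tx": 0, "ty": -0.016, "tz": 0, "ax": 0, "ay": 0, "az": 0}, {"fingers": 1, "tx": 0, "ty": -0.02, "tz": 0, "ax": 0, "ay": 0, "az": 0}]}}

```text
time_s: 7.63
tcp_pos: [0.4787, 0.0592, 0.0931]
ee_rot: [[-0.001, -0.189, -0.982], [-0.0, -0.982, 0.189], [-1.0, 0.0, 0.001]]
wrist_force: [-2.0, -4.6, 1.3]
gripper_width: 0.275
```

Emit:
{"fn": "play_rows", "kwargs": {"commands": [{"fingers": 1, "tx": 0, "ty": -0.003, "tz": 0, "ax": 0, "ay": 0, "az": 0}, {"fingers": 1, "tx": 0, "ty": -0.006, "tz": 0, "ax": 0, "ay": 0, "az": 0}, {"fingers": 1, "tx": 0, "ty": -0.008, "tz": 0, "ax": 0, "ay": 0, "az": 0}, {"fingers": 1, "tx": 0, "ty": -0.01, "tz": 0, "ax": 0, "ay": 0, "az": 0}]}}

```text
time_s: 7.97
tcp_pos: [0.4801, 0.0666, 0.0931]
ee_rot: [[-0.001, -0.189, -0.982], [-0.0, -0.982, 0.189], [-1.0, 0.0, 0.001]]
wrist_force: [-2.7, -3.5, 2.2]
gripper_width: 0.275
```

```bash
python3 go.py h 0 .0934; python3 - <<'E'
from h import *
a=viewer.capture("side")
im=cv2.resize(a["image"][170:310,170:370,::-1],None,fx=4,fy=4,interpolation=cv2.INTER_CUBIC);cv2.imwrite("pics/s3.png",im)
E
```

```text
7.9667 [0.4801 0.0666 0.0931] goal [0.4833 0.0793 0.0934] T [-0.0004 -0.0174 -0.001 ] A [-0.0004  0.0002 -0.0001] F [-2.7 -3.5  2.2] w 0.2746952135745968 j6 51.99838100484894
```

View pics/s3.png

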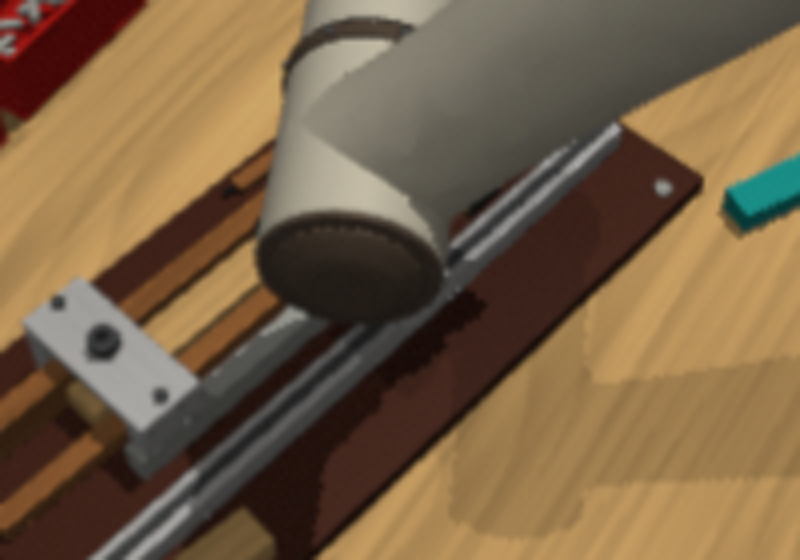

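Emit:
{"fn": "play_rows", "kwargs": {"commands": [{"fingers": 1, "tx": 0, "ty": -0.0014, "tz": 0.0003, "ax": 0, "ay": 0, "az": 0}, {"fingers": 1, "tx": 0, "ty": -0.0028, "tz": 0.0005, "ax": 0, "ay": 0, "az": 0}, {"fingers": 1, "tx": 0, "ty": -0.0042, "tz": 0.0005, "ax": 0, "ay": 0, "az": 0}, {"fingers": 1, "tx": 0, "ty": -0.0056, "tz": 0.0005, "ax": 0, "ay": 0, "az": 0}]}}

```text
time_s: 8.35
tcp_pos: [0.4809, 0.0707, 0.0931]
ee_rot: [[-0.0, -0.189, -0.982], [-0.0, -0.982, 0.189], [-1.0, 0.0, 0.0]]
wrist_force: [-2.7, -3.3, 2.0]
gripper_width: 0.274
```

Emit:
{"fn": "play_rows", "kwargs": {"commands": [{"fingers": 1, "tx": 0, "ty": -0.0007, "tz": 0, "ax": 0, "ay": 0, "az": 0}, {"fingers": 1, "tx": 0, "ty": -0.0014, "tz": 0, "ax": 0, "ay": 0, "az": 0}, {"fingers": 1, "tx": 0, "ty": -0.002, "tz": 0, "ax": 0, "ay": 0, "az": 0}]}}

```text
time_s: 8.6
tcp_pos: [0.4812, 0.0722, 0.0932]
ee_rot: [[0.0, -0.189, -0.982], [0.0, -0.982, 0.189], [-1.0, -0.0, 0.0]]
wrist_force: [-2.1, -2.8, 0.3]
gripper_width: 0.272
```

Emit:
{"fn": "play_rows", "kwargs": {"commands": [{"fingers": 1, "tx": 0, "ty": -0.0007, "tz": 0, "ax": 0, "ay": 0, "az": 0}, {"fingers": 1, "tx": 0, "ty": -0.0014, "tz": 0, "ax": 0, "ay": 0, "az": 0}]}}

```text
time_s: 8.77
tcp_pos: [0.4814, 0.0733, 0.0932]
ee_rot: [[0.0, -0.189, -0.982], [0.0, -0.982, 0.189], [-1.0, -0.0, -0.0]]
wrist_force: [-1.4, -2.3, 2.3]
gripper_width: 0.276
```

Emit:
{"fn": "play_rows", "kwargs": {"commands": [{"fingers": 1, "tx": 0, "ty": -0.0007, "tz": 0, "ax": 0, "ay": 0, "az": 0}, {"fingers": 1, "tx": 0, "ty": -0.0014, "tz": 0, "ax": 0, "ay": 0, "az": 0}]}}

```text
time_s: 8.93
tcp_pos: [0.4816, 0.0745, 0.0932]
ee_rot: [[0.0, -0.189, -0.982], [0.0, -0.982, 0.189], [-1.0, -0.0, -0.0]]
wrist_force: [-2.4, -0.1, 1.8]
gripper_width: 0.273
```

Emit:
{"fn": "play_rows", "kwargs": {"commands": [{"fingers": 1, "tx": 0, "ty": -0.0007, "tz": 0, "ax": 0, "ay": 0, "az": 0}, {"fingers": 1, "tx": 0, "ty": -0.0014, "tz": 0, "ax": 0, "ay": 0, "az": 0}]}}

```text
time_s: 9.1
tcp_pos: [0.4819, 0.0757, 0.0932]
ee_rot: [[0.0, -0.189, -0.982], [0.001, -0.982, 0.189], [-1.0, -0.001, -0.0]]
wrist_force: [-2.3, 1.0, 0.5]
gripper_width: 0.271
```

Emit:
{"fn": "play_rows", "kwargs": {"commands": [{"fingers": 1, "tx": 0, "ty": -0.0007, "tz": 0, "ax": 0, "ay": 0, "az": 0}, {"fingers": 1, "tx": 0, "ty": -0.0014, "tz": 0, "ax": 0, "ay": 0, "az": 0}]}}

```text
time_s: 9.27
tcp_pos: [0.4822, 0.077, 0.0932]
ee_rot: [[0.001, -0.189, -0.982], [0.001, -0.982, 0.189], [-1.0, -0.001, -0.0]]
wrist_force: [-3.2, 4.0, -0.6]
gripper_width: 0.272
```

Emit:
{"fn": "play_rows", "kwargs": {"commands": [{"fingers": 1, "tx": 0, "ty": -0.0005, "tz": 0, "ax": 0, "ay": 0, "az": 0}, {"fingers": 1, "tx": 0, "ty": -0.0007, "tz": 0, "ax": 0, "ay": 0, "az": 0}]}}

```text
time_s: 9.43
tcp_pos: [0.4823, 0.0776, 0.0932]
ee_rot: [[0.001, -0.189, -0.982], [0.001, -0.982, 0.189], [-1.0, -0.001, -0.0]]
wrist_force: [-3.5, 4.2, -0.6]
gripper_width: 0.273
```

Emit:
{"fn": "play_rows", "kwargs": {"commands": [{"fingers": 1, "tx": 0, "ty": -0.0005, "tz": 0, "ax": 0, "ay": 0, "az": 0}, {"fingers": 1, "tx": 0, "ty": -0.0007, "tz": 0, "ax": 0, "ay": 0, "az": 0}]}}

```text
time_s: 9.6
tcp_pos: [0.4823, 0.078, 0.0932]
ee_rot: [[0.001, -0.189, -0.982], [0.001, -0.982, 0.189], [-1.0, -0.001, -0.0]]
wrist_force: [-3.3, 2.9, -0.1]
gripper_width: 0.275
```

Emit:
{"fn": "play_rows", "kwargs": {"commands": [{"fingers": 1, "tx": 0, "ty": -0.0005, "tz": 0, "ax": 0, "ay": 0, "az": 0}, {"fingers": 1, "tx": 0, "ty": -0.0007, "tz": 0, "ax": 0, "ay": 0, "az": 0}]}}

```text
time_s: 9.77
tcp_pos: [0.4824, 0.0781, 0.0932]
ee_rot: [[0.0, -0.189, -0.982], [0.0, -0.982, 0.189], [-1.0, -0.0, -0.0]]
wrist_force: [-3.2, 3.8, -1.0]
gripper_width: 0.268
```

Emit:
{"fn": "play_rows", "kwargs": {"commands": [{"fingers": 1, "tx": 0, "ty": -0.0004, "tz": 0.0003, "ax": 0, "ay": 0, "az": 0}, {"fingers": 1, "tx": 0, "ty": -0.0007, "tz": 0.0005, "ax": 0, "ay": 0, "az": 0}]}}

```text
time_s: 9.93
tcp_pos: [0.4824, 0.0783, 0.0932]
ee_rot: [[0.001, -0.189, -0.982], [-0.0, -0.982, 0.189], [-1.0, -0.0, -0.001]]
wrist_force: [-0.4, 0.3, -2.0]
gripper_width: 0.272
```

Emit:
{"fn": "play_rows", "kwargs": {"commands": [{"fingers": 1, "tx": 0, "ty": -0.0004, "tz": 0, "ax": 0, "ay": 0, "az": 0}, {"fingers": 1, "tx": 0, "ty": -0.0007, "tz": 0, "ax": 0, "ay": 0, "az": 0}]}}

```text
time_s: 10.1
tcp_pos: [0.4824, 0.0785, 0.0932]
ee_rot: [[0.0, -0.189, -0.982], [-0.0, -0.982, 0.189], [-1.0, 0.0, -0.0]]
wrist_force: [0.1, -1.4, -2.2]
gripper_width: 0.275
```

Emit:
{"fn": "play_rows", "kwargs": {"commands": [{"fingers": 1, "tx": 0, "ty": -0.0004, "tz": 0, "ax": 0, "ay": 0, "az": 0}, {"fingers": 1, "tx": 0, "ty": -0.0006, "tz": 0, "ax": 0, "ay": 0, "az": 0}, {"fingers": 1, "tx": 0, "ty": -0.0006, "tz": 0, "ax": 0, "ay": 0, "az": 0}]}}

```text
time_s: 10.35
tcp_pos: [0.4824, 0.0787, 0.0932]
ee_rot: [[0.0, -0.189, -0.982], [-0.001, -0.982, 0.189], [-1.0, 0.001, -0.0]]
wrist_force: [2.0, -4.3, -3.5]
gripper_width: 0.275
```

```bash
python3 - <<'E'
from h import *
im=[]
for n,(a,b,c,d) in dict(top=(155,330,150,255),side=(140,350,165,345)).items():
    p=viewer.capture(n)
    im.append(cv2.resize(p["image"][c:d,a:b,::-1],(400,240 if n=="top" else 343),interpolation=cv2.INTER_CUBIC))
cv2.imwrite("pics/f.png",cv2.resize(np.vstack(im),None,fx=1,fy=1))
s=r.sense();print(s["time_s"],s["tcp_pos"],s["wrist_force"])
E
```

```text
10.45 [0.48239753 0.07879297 0.09316582] [ 2.39571738 -4.3551917  -1.6198983 ]
```

View pics/f.png

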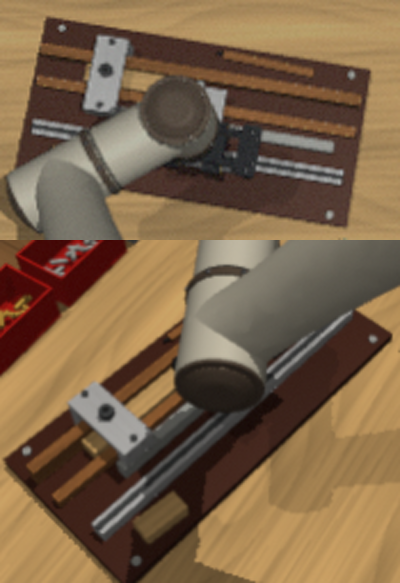

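Emit:
{"fn": "play_rows", "kwargs": {"commands": [{"fingers": 1, "tx": 0, "ty": -0.0003, "tz": -0.0003, "ax": 0, "ay": 0, "az": 0}, {"fingers": 1, "tx": 0, "ty": -0.0005, "tz": -0.0003, "ax": 0, "ay": 0, "az": 0}, {"fingers": 1, "tx": 0, "ty": -0.0005, "tz": -0.0003, "ax": 0, "ay": 0, "az": 0}]}}

```text
time_s: 10.7
tcp_pos: [0.4824, 0.0789, 0.0932]
ee_rot: [[-0.0, -0.189, -0.982], [-0.001, -0.982, 0.189], [-1.0, 0.001, 0.0]]
wrist_force: [0.7, -5.7, -3.2]
gripper_width: 0.275
```

Emit:
{"fn": "play_rows", "kwargs": {"commands": [{"fingers": 1, "tx": 0, "ty": -0.0003, "tz": 0, "ax": 0, "ay": 0, "az": 0}, {"fingers": 1, "tx": 0, "ty": -0.0005, "tz": 0, "ax": 0, "ay": 0, "az": 0}, {"fingers": 1, "tx": 0, "ty": -0.0005, "tz": 0, "ax": 0, "ay": 0, "az": 0}]}}

```text
time_s: 10.95
tcp_pos: [0.4825, 0.079, 0.0932]
ee_rot: [[-0.001, -0.189, -0.982], [-0.001, -0.982, 0.189], [-1.0, 0.001, 0.0]]
wrist_force: [0.9, -6.8, -2.5]
gripper_width: 0.275
```

Emit:
{"fn": "play_rows", "kwargs": {"commands": [{"fingers": 1, "tx": 0, "ty": 0.0005, "tz": 0, "ax": 0, "ay": 0, "az": 0}, {"fingers": 1, "tx": 0, "ty": 0.0005, "tz": 0, "ax": 0, "ay": 0, "az": 0}, {"fingers": 1, "tx": 0, "ty": 0.0005, "tz": 0, "ax": 0, "ay": 0, "az": 0}]}}

```text
time_s: 11.2
tcp_pos: [0.4825, 0.079, 0.0932]
ee_rot: [[-0.0, -0.189, -0.982], [-0.001, -0.982, 0.189], [-1.0, 0.001, 0.0]]
wrist_force: [1.8, -5.9, -2.6]
gripper_width: 0.275
```

```bash
python3 - <<'E'
from h import *
s=r.sense();print(s["time_s"],s["tcp_pos"],s["wrist_force"],s["gripper_width"])
print(job.finish_job())
E
```

```text
11.2 [0.48245511 0.07899817 0.09317323] [ 1.83687598 -5.92493293 -2.57113073] 0.2754809271369943
the job is handed in; nothing more can be done
None
```

I gripped the post across the slide direction and slid the carriage about 157 mm until the ball clicked into the notch. I handed the job in at 11.2 s, still gripping the post; no verdict came back.

- **Seating:** The wrist force along the slide rose from about −5 N while sliding to +4 N as the ball pulled in. It then swung back to −6.8 N over the last 1 to 2 mm while the carriage hardly moved, so I take the ball as seated and not overrun. This was judged by feel, because the arm hid the notch from both cameras.
- **Position:** The TCP stopped at y = 0.079, against 0.0793 predicted from the pictures.
- **Final hold:** After the last push I eased back slightly. The final reading was still −5.9 N, so a light forward push remains, below the roughly 10 N needed to leave the notch.
- **Batten:** The last pictures show its front end coming out beyond the bridge, as expected. Its contact with the pusher could not be seen and is inferred from the slow push.
- **Other things:** I moved nothing else on purpose, and what the last pictures show of the bed looks undisturbed. They did not cover the drill, hammer and other things on the bench, so I did not check those again.

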